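# Angle a tube past the bench post into its bay

## Robot

A 6-joint arm with a two-finger parallel gripper is mounted at the origin on the work surface. World frame = base frame: x ahead of the robot, y to its left, z up, the work surface at z = 0. Lengths are in mm, angles in rad, forces in N, time in s.
With the tool pointing down it reaches from about 350 to 975 mm from the base axis. Payload 7.1 kg.
Tool frame: the origin (TCP) lies at the very end of the fingers, on their centre line; the grasp point (between the pads) lies 19 mm behind it; x points along the fingers, y is the direction in which the jaws open and shut, and the axes are right-handed (so a half turn about x gives the same grasp; the last joint's range is limited). The gripper opens to 88 mm and grips with 3 to 60 N. Pads are 20 mm wide; open, the fingers measure 115 mm over their backs; the gripper's body (75 mm by 178 mm) begins 61 mm behind the grasp point.
Start: joints at [-1.2, 0.423, 1.63, -0, 1.089, -0.019], TCP at [237.518, -578.092, 222.675] pointing down, gripper open.
Joint ranges: [-3, 3], [-0.9, 2.11], [0.09, 2.58], [-1.31, 4.45], [0.11, 2.69], [-2.54, 2.54]. Speed limits (rad/s): [2.39, 2.39, 3.01, 3.14, 3.14, 3.14].

## Interface

Orientations are given as a rotation vector (axis times angle).
In Python, from workcell import ctrl gives the robot as it stands. The module is installed in compiled form; this text tells all that it offers.
- The arm moves only by the tool carry_out, never from a script. Its argument "commands" is a list of rows, each a list of 6 numbers: the shift along the tool's x, y, z in m, then the turn, a rotation vector about the tool's x, y, z in degrees. In form: [[tx, ty, tz, rx, ry, rz], ...]. A call has 1 to 8 rows; each row shifts and turns the pose as measured when the row begins, along the tool's axes as they then stand; what a row does not reach is not made up. A row lasts 1/8 s, in which the tool goes at most 62.5 mm and 10.7 degrees, less where a joint would pass 70% of its speed; a pose out of reach is approached as far as the arm can. A call with a gripper value outside its range is refused whole. "grip" is the closure, from 0 (fully open) to 1 (shut), set as the call begins (left out, the last holds). The fingers move at their own pace and stop on an object; the grip force is fixed at half the most. Time passes only in rows, so rows that do not move let the fingers close. It gives the time, the measured TCP pose, the force and the opening at its end, in the units of the state.
- ctrl.get_obs(): the state, without advancing time (a new reading comes with each control period).
- ctrl.get_image(name): name is "scene" or "top"; returns a dict with "pixels" (400x640x3 uint8, blue, green, red), "intrinsics" (3x3 intrinsics, pixels), "dist_coeffs" ([k1, k2, p1, p2, k3] as OpenCV has them; the pictures are not rectified), "rvec" (rotation vector, rad) and "tvec" (3), from world to camera coordinates, as OpenCV has them. Camera axes: x right, y down, z forward; pixel columns grow to the right and rows downward; lengths in mm; the calibration is good to about 2 mm. A picture is of the moment at which its call begins. There is no depth.
- ctrl.close_job(): hands the job in, once; it reports no verdict.
The state is a dict: "t": time; "qpos": joint angles; "qvel": joint speeds; "joint_torque": joint torques, N m; "ee_pos": TCP position; "orientation": TCP orientation; "ft_force": force on the tool from outside, world axes, zero at the start; "moment": the same for the moment, N m; "width": finger opening in mm.
Only numpy, scipy, OpenCV 4.12 (cv2) and the standard library are available. Lean on these libraries where they do the work, as an engineer would, in place of code of your own. Each camera call takes 0.05 s, during which the arm holds its last target. There are 200 camera calls.

## Task

Put the loose square tube away in the three-sided timber bay on the bench by pushing it along the bench top with the fingertips, never lifting it: push one end to angle it in past the steel post, then push the other end to swing it in after, until the tube lies flat against the bay's back rail along its whole length. Leave the tools and other things around it where they are.

Things in the scene. Friction and masses are not known exactly. Their poses are not given: they have to be found in the camera images.
- tube: Loose square aluminium tube with flush black end caps, 240 mm long, 25 x 25 mm in section, about 0.15 to 0.31 kg, lying on the bench; pushed slowly it slides with about 1 N and stops when the push stops. Origin at the centre of its underside, x along its length, z up. It starts in front of the bay (on the robot's side), nearly parallel to the back rail, off to the side away from the post.
- tube_a (a point): Centre of the tube's end face at its +x end, 12.5 mm above the bench when it lies flat
- tube_b (a point): Centre of the tube's end face at its -x end, 12.5 mm above the bench when it lies flat
- bay: Three-sided bay of timber rails 18 mm wide and 28 mm high, fixed on the bench; no floor, the bench top runs through. Origin on the bench top in the middle of the open mouth; x points into the bay (away from the robot, turned up to 9 degrees), y along the mouth. Inside: 310 mm long in y (-155 to 155) and 100 mm deep in x (mouth at 0, front face of the back rail at 100). A tube flush on the back rail has its centre line at x = 87.5 mm.
- post: Fixed upright round steel post (bench dog), 24 mm diameter, 50 mm high, origin at the centre of its foot. It stands in the mouth of the bay (5 mm in front of the mouth line), 75 to 85 mm to one side of the bay's middle, left or right: the gap from it to the far side rail is shorter than the tube. A flush black disc on the other side is only an empty dog hole.
- drill: Bystander: yellow and black cordless drill standing on its battery, 190 mm tall, origin under the battery; outside the bay's +y end
- spray_can: Bystander: spray can 60 mm diameter, 170 mm tall, origin at the centre of its foot; outside the bay's -y end
- jar: Bystander: glass jar with a steel lid, 60 mm diameter, 70 mm tall, origin at the centre of its foot; behind the back rail
- tape: Bystander: yellow tape measure, 70 x 35 x 62 mm, origin under its centre; behind the back rail
- screwdriver: Bystander: screwdriver lying flat, 200 mm long, beside the -y side rail, outside the bay; x along it
- wrench: Bystander: spanner lying flat, 180 mm long, beside the +y side rail, outside the bay; x along it
Not all that is in view belongs to the job. Several things have the shape of the tube; the one meant has the colours described above.

How it is judged (in metres and radians):
On the way:
1. one end of the tube is inside the bay while the other is still outside (((x of tube_a in the frame of bay between 0.01 and 0.1 m and y of tube_a in the frame of bay between -0.158 and 0.158 m and x of tube_b in the frame of bay below 0 m) or (x of tube_b in the frame of bay between 0.01 and 0.1 m and y of tube_b in the frame of bay between -0.158 and 0.158 m and x of tube_a in the frame of bay below 0 m))), for 0.1 s.
At the end, for the whole second after the job is handed in: Both ends of the tube are inside the bay, each within 9 mm of lying flush on the back rail, the tube flat on the bench and at rest (x of tube_a in the frame of bay between 0.0785 and 0.1 m and y of tube_a in the frame of bay between -0.158 and 0.158 m and x of tube_b in the frame of bay between 0.0785 and 0.1 m and y of tube_b in the frame of bay between -0.158 and 0.158 m and height (world z) of each of tube_a, tube_b below 0.017 m and linear speed of tube below 0.01 m/s); the robot touches nothing.
It fails at once if the tube is lifted (either end more than 12 mm off the bench) (height (world z) of any of tube_a, tube_b above 0.0245 m).
It fails at once if a bystander is disturbed (moved more than 20 mm) (distance of any of drill, spray_can, jar, tape, screwdriver, wrench from where it was at the start of the episode above 0.02 m).
It also fails if it takes over 72 s, if anything falls off the work surface, if the arm or the gripper's body presses on something with over 40 N, if the wrist force passes 120 N, or if a joint passes its speed limit or range.

## Working session

There is one attempt and no reset: what is moved stays moved. The work goes in short steps, Python scripts to look and compute and a tool call to move; the robot and the scene stay as the last step left them, time stands still between calls to the robot, and variables do not carry over. Pictures are saved under pics/ and viewed, about 8 in all and at most 12, crops included, and the job is handed in when it is done.

Besides the shell and the picture viewer there is one more tool, called after "Request:" by a JSON object that holds its "api" and its "payload", one argument or row to a line. carry_out: Moves the arm, as the interface text tells. Its arguments: {"type":"object","properties":{"commands":{"type":"array"},"grip":{"type":"number"}},"required":["commands"]}

```bash
mkdir -p pics
cat > h.py <<'E'
import numpy as np, cv2
from workcell import ctrl
from scipy.spatial.transform import Rotation as R
def shot(n,fn=None):
    im=ctrl.get_image(n)
    if fn: cv2.imwrite('pics/'+fn,im['pixels'])
    return im
def ray(im,px,z):
    px=np.array(px,float).reshape(-1,1,2)
    K=np.array(im['intrinsics'],float);d=np.array(im['dist_coeffs'],float)
    u=cv2.undistortPoints(px,K,d).reshape(-1,2)
    M=cv2.Rodrigues(np.array(im['rvec'],float))[0];t=np.array(im['tvec'],float).reshape(3)
    c=-M.T@t; v=np.c_[u,np.ones(len(u))]@M
    return c+v*((z-c[2])/v[:,2])[:,None]
E
python3 - <<'E'
from h import *
shot('top','top0.png');shot('scene','scene0.png')
o=ctrl.get_obs();print(o); print(R.from_rotvec(np.array(o['orientation'])).as_matrix().round(3))
E
```

```text
{'t': 0.1, 'qpos': array([-1.20000004e+00,  4.23755860e-01,  1.63055962e+00, -6.45578002e-06,
        1.08860874e+00, -1.89691815e-02]), 'qvel': array([-0.000179  , -0.00366251, -0.00130205, -0.00028662,  0.00082219,
       -0.00050805]), 'joint_torque': array([-3.37543115e-04, -5.45612490e+01, -2.74325430e+01,  6.45369664e-02,
        1.87649438e-02, -2.47098257e-05]), 'ee_pos': array([ 237.34964941, -577.66376099,  222.00597714]), 'orientation': array([ 2.00799662,  0.39774652, -2.00848516]), 'ft_force': array([-0.01001181,  0.26064947, -0.69117331]), 'moment': array([-0.02940833, -0.00307942, -0.00400903]), 'width': 88.10406531021418}
[[-0.     0.38  -0.925]
 [ 0.001 -0.925 -0.38 ]
 [-1.    -0.001 -0.   ]]
```

View pics/top0.png

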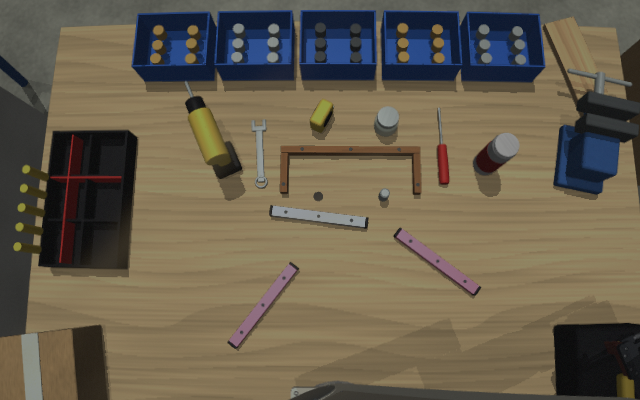

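View pics/scene0.png

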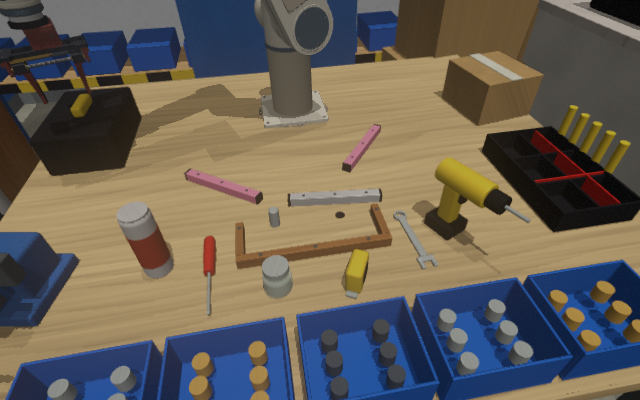

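The top view shows the aluminium tube at about (270,211)–(367,222). The bay spans (280–420, 147–193), with the post at (384,194) and the empty hole at (318,196). The two pink tubes are decoys. I'll measure next.

```bash
cat >> h.py <<'E'
def tube(im,box=(255,130,425,260),z=25):
    "tube top face corners -> centre, end a(left/+y), end b on z=25; silver mask + caps by geometry"
    p=im['pixels'];x0,y0,x1,y1=box
    hsv=cv2.cvtColor(p,cv2.COLOR_BGR2HSV)
    m=((hsv[...,1]<45)&(hsv[...,2]>110)).astype(np.uint8)
    k=np.zeros_like(m);k[y0:y1,x0:x1]=1;m*=k
    m=cv2.morphologyEx(m,cv2.MORPH_CLOSE,np.ones((5,5)))
    cs=cv2.findContours(m,0,2)[0]; c=max(cs,key=cv2.contourArea)
    w=ray(im,c.reshape(-1,2),z)[:,:2]
    return cv2.minAreaRect(w.astype(np.float32)),w,c
def bayfix(im):
    p=im['pixels'];hsv=cv2.cvtColor(p,cv2.COLOR_BGR2HSV)
    m=((hsv[...,0]<14)&(hsv[...,1]>110)&(hsv[...,2]>50)).astype(np.uint8)
    k=np.zeros_like(m);k[135:205,270:430]=1;m*=k
    m=cv2.morphologyEx(m,cv2.MORPH_CLOSE,np.ones((3,3)))
    c=max(cv2.findContours(m,0,2)[0],key=cv2.contourArea)
    return m,c
E
python3 - <<'E'
from h import *
im=shot('top')
r,w,c=tube(im);print(r,cv2.boxPoints(r)); print(cv2.boundingRect(c))
m,c=bayfix(im);w=ray(im,c.reshape(-1,2),28)[:,:2]
r=cv2.minAreaRect(w.astype(np.float32));print('bay',r,cv2.boxPoints(r),cv2.boundingRect(c))
p=im['pixels'].copy();cv2.drawContours(p,[c],-1,(0,255,0),1)
cv2.drawContours(p,[tube(im)[2]],-1,(0,0,255),1)
cv2.imwrite('pics/d1.png',cv2.resize(p[130:240,250:440],None,fx=4,fy=4,interpolation=cv2.INTER_NEAREST))
print(ray(im,[[384,190]],50),ray(im,[[384,199]],0),ray(im,[[318,196]],0))
E
```

```text
((512.0602416992188, 48.160804748535156), (226.10621643066406, 24.171703338623047), 82.89424896240234) [[486.0824   -62.52897 ]
 [510.06848  -65.519035]
 [538.0381   158.85059 ]
 [514.052    161.84064 ]]
(272, 206, 94, 21)
bay ((628.4974365234375, -190.96705627441406), (116.66185760498047, 28.66371726989746), 8.20070743560791) [[ 568.7187  -185.10214]
 [ 572.8073  -213.47275]
 [ 688.2762  -196.83197]
 [ 684.18756 -168.46136]] (406, 147, 14, 46)
[[ 570.56007084 -109.43804643   50.        ]] [[ 558.29183129 -114.45587935    0.        ]] [[565.56820569  49.43460908   0.        ]]
```

View pics/d1.png

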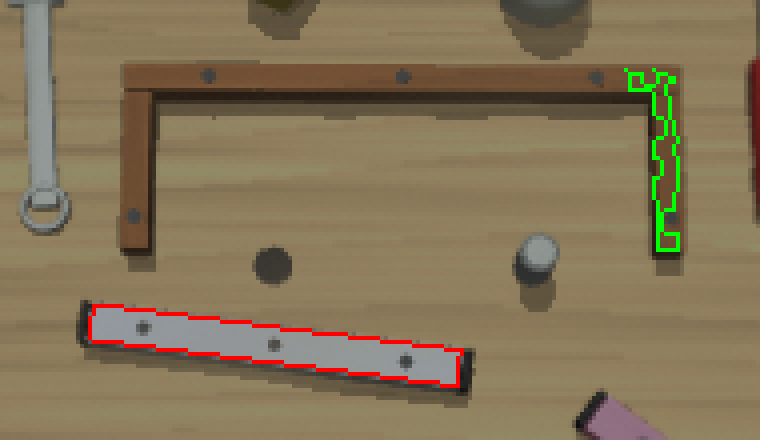

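The crop (4x, offset 250,130) shows the tube outline is clean, but the timber mask is poor. The rail corners are readable by eye: back rail top face from (124,64) to (680,65), its inner edge at y≈91, left rail front at (120–150,248) and right rail front at (656–680,252). I'll cast rays through those.

Run:
```python
from h import *
im=shot('top')
f=lambda a,z:ray(im,np.array(a,float)/4+[250-.5,130-.5],z)[:,:2]
q=dict(out=[[124,64],[680,65]],inn=[[153,91],[652,91]],left=[[120,249],[151,249]],right=[[656,252],[680,252]])
g={k:f(v,28) for k,v in q.items()}
for k in g: print(k,g[k].round(1),np.linalg.norm(g[k][1]-g[k][0]).round(1))
for k in('out','inn'):
    d=g[k][0]-g[k][1];print(k,'yaw',np.degrees(np.arctan2(-d[0],d[1])))
post=f([[541,252]],50)[0];hole=f([[273,265]],0)[0]
sc=shot('scene');print('post top',post,'hole',hole,'post top scene',ray(sc,[[274,209]],50))
# bay frame
d=g['out'][0]-g['out'][1];yaw=np.arctan2(-d[0],d[1])
ex=np.array([np.cos(yaw),np.sin(yaw)]);ey=np.array([-ex[1],ex[0]])
o=(g['out'].mean(0)-118*ex + (g['inn'].mean(0)-100*ex))/2
print('o',o)
for n,v in dict(g,post=post[None,:2],hole=hole[None],tube=cv2.boxPoints(tube(im)[0])).items(): print(n,np.c_[(v-o)@ex,(v-o)@ey].round(1).tolist())
c=np.array(tube(im)[0][0]);print('tube c bay',(c-o)@ex,(c-o)@ey)
```

```text
out [[ 687.6  142.6]
 [ 687.6 -202.2]] 344.8
inn [[ 670.2  124.2]
 [ 670.7 -184.2]] 308.4
left [[570.4 142.4]
 [570.4 123.5]] 18.9
right [[ 569.2 -183.6]
 [ 569.2 -198.3]] 14.7
out yaw -0.009000480735661861
inn yaw 0.10003997183397263
post top [ 564.47849607 -111.11978045] hole [566.20058214  50.06100435] post top scene [[ 565.74245504 -109.42822948   50.        ]]
o [570.04217868 -29.857219  ]
out [[117.6, 172.5], [117.6, -172.3]]
inn [[100.1, 154.1], [100.7, -154.3]]
left [[0.4, 172.3], [0.4, 153.3]]
right [[-0.8, -153.7], [-0.8, -168.4]]
post [[-5.6, -81.3]]
hole [[-3.9, 79.9]]
tube [[-84.0, -32.7], [-60.0, -35.7], [-32.0, 188.7], [-56.0, 191.7]]
tube c bay -57.994191961157505 78.00891451869094
```

Request:
{"api": "carry_out", "payload": {
  "commands": [
    [0,-0.041,-0.039,0,0,0],
    [0,-0.041,-0.039,0,0,0],
    [0,-0.041,-0.039,0,0,0],
    [0,-0.041,-0.039,0,0,0],
    [0,-0.041,-0.039,0,0,0],
    [0,-0.041,-0.039,0,0,0],
    [0,-0.041,-0.039,0,0,0],
    [0,-0.041,-0.039,0,0,0]
  ],
  "grip": 1
}}

```text
t: 1.25
ee_pos: [405.7, -147.8, 222.3]
orientation: [2.014, 0.386, -2.008]
ft_force: [1.1, -0.6, -0.7]
width: 11.1
```

Request:
{"api": "carry_out", "payload": {
  "commands": [
    [0,-0.038,-0.037,0,0,0],
    [0,-0.037,-0.036,0,0,0],
    [0.05,0,0,0,0,0],
    [0.05,0,0,0,0,0],
    [0.05,0,0,0,0,0],
    [0.03,0,0,0,0,0],
    [0.015,0,0,0,0,0],
    [0,0,0,0,0,0]
  ]
}}

```text
t: 2.25
ee_pos: [453.2, -43.7, 24.6]
orientation: [2.017, 0.391, -1.992]
ft_force: [-0.2, 0.5, 0.3]
width: 0.5
```

Request:
{"api": "carry_out", "payload": {
  "commands": [
    [0.01,0.009,0.004,0,0,0],
    [0.006,0,0,0,0,0],
    [0,0,0,0,0,0]
  ]
}}

```text
t: 2.62
ee_pos: [455.3, -54.9, 10.0]
orientation: [2.022, 0.389, -1.987]
ft_force: [-0.5, 1.0, 0.2]
width: 0.1
```

Request:
{"api": "carry_out", "payload": {
  "commands": [
    [0,0.004,-0.009,0,0,0],
    [0,0.004,-0.009,0,0,0],
    [0,0.004,-0.009,0,0,0],
    [0,0.004,-0.009,0,0,0],
    [0,0.004,-0.009,0,0,0],
    [0,0.004,-0.009,0,0,0],
    [0,0.004,-0.009,0,0,0],
    [0,0.004,-0.009,0,0,0]
  ]
}}

```text
t: 3.62
ee_pos: [539.7, -57.0, 12.3]
orientation: [2.022, 0.389, -1.986]
ft_force: [-0.2, 0.6, -0.5]
width: 0.3
```

```bash
cat >> h.py <<'E'
def state(box=(240,120,440,290),fn=None):
    im=shot('top',fn);r,w,c=tube(im,box);P=cv2.boxPoints(r);(cx,cy),s,_=r
    e=P[1]-P[0];f=P[2]-P[1];u=e if np.linalg.norm(e)>np.linalg.norm(f) else f
    u=u/np.linalg.norm(u);u=u if u[1]>0 else -u
    C=np.array([cx,cy]);print('size',np.round(s,1),'c',C.round(1),'a(+y)',(C+120*u).round(1),'b',(C-120*u).round(1),'deg b-in',np.degrees(np.arctan2(-u[0],u[1])).round(1))
    o=ctrl.get_obs();print('t',o['t'],'tcp',o['ee_pos'].round(1),'f',o['ft_force'].round(1))
    return im
E
python3 -c "
from h import *
state(fn='s1.png')"
```

```text
size [214.2 480.5] c [443.8  -2.3] a(+y) [443.4 117.7] b [ 444.1 -122.3] deg b-in 0.2
t 3.675 tcp [541.6 -57.1  12.6] f [ 0.7 -0.6  0.6]
```

View pics/s1.png

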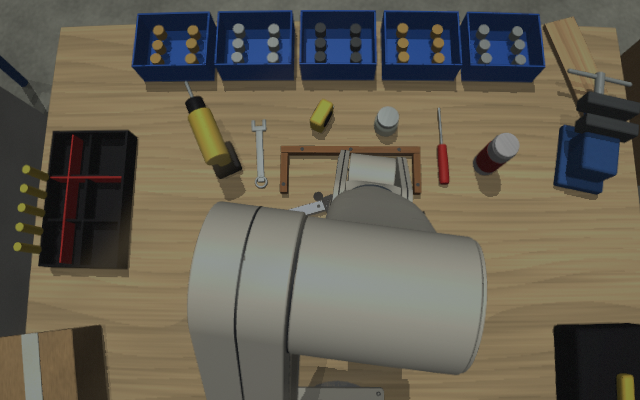

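The arm hides the tube in the top view; only its left part shows, near (300–327, 200–215), already turned. I'll push slightly more, back off and measure.

Request:
{"api": "carry_out", "payload": {
  "commands": [
    [0,0.004,-0.009,0,0,0],
    [0,0.003,-0.006,0,0,0],
    [0,0,0,0,0,0],
    [0,-0.008,0.019,0,0,0],
    [-0.05,-0.012,0.028,0,0,0],
    [-0.05,-0.02,0.03,0,0,0],
    [0,-0.03,0.05,0,0,0],
    [0,-0.03,0.05,0,0,0]
  ]
}}

```text
t: 4.68
ee_pos: [354.5, -32.6, 110.2]
orientation: [2.028, 0.386, -1.979]
ft_force: [-0.3, 0.1, -1.1]
width: 0.5
```

```bash
python3 -c "
from h import *
state(fn='s2.png')
im=shot('scene','sc2.png')
a=cv2.imread('pics/s2.png')[110:260,230:450];b=im['pixels'][140:300,180:420]
cv2.imwrite('pics/v2.png',np.vstack([cv2.resize(a,(440,300)),cv2.resize(b,(440,293))]))"
```

```text
size [ 92.1 202.8] c [383.5 -56.6] a(+y) [383.3  63.4] b [ 383.6 -176.6] deg b-in 0.1
t 4.725 tcp [344.1 -31.3 108.6] f [-8.5  0.6 -2.4]
```

View pics/v2.png

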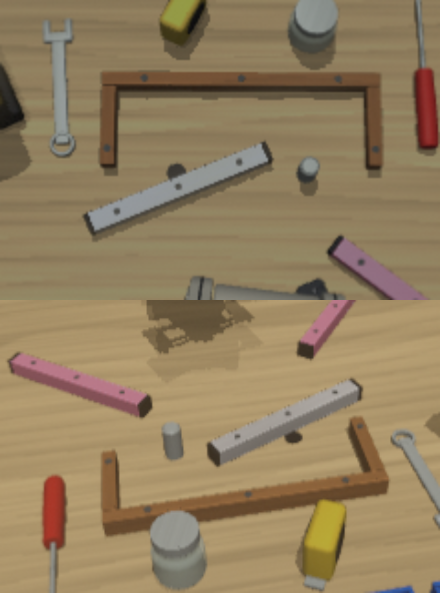

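The tube is now angled: in the top crop (2x, offset 230,110) it runs from (90,222) to (268,152). The right end is near the mouth, left of the post at (309,168). I'll measure with a tighter box.

```bash
python3 -c "
from h import *
state((262,172,372,232))"
```

```text
size [ 24.5 226.3] c [543.7  47.2] a(+y) [497.8 158.1] b [589.5 -63.7] deg b-in 22.5
t 4.825 tcp [352.7 -32.4 109.7] f [1.  0.5 0.6]
```

```bash
cat >> h.py <<'E'
def plan(*pts):
    o=ctrl.get_obs();M=R.from_rotvec(o['orientation']).as_matrix();p=o['ee_pos']
    print('tool cols',M.round(3).tolist())
    for q in pts: print('to',q,'tool shift',(M.T@(np.array(q)-p)).round(1)); p=np.array(q,float)
E
python3 -c "
from h import *
plan([483,194,110],[483,194,11],[561,5.,11])
o=ctrl.get_obs();M=R.from_rotvec(o['orientation'])
T=np.array([[0,.383,-.924],[0,-.924,-.383],[-1,0,0]]);print(np.degrees((M.inv()*R.from_matrix(T)).as_rotvec()))"
```

```text
tool cols [[0.022, 0.38, -0.925], [-0.004, -0.925, -0.381], [-1.0, 0.012, -0.019]]
to [483, 194, 110] tool shift [   1.6 -159.8 -206.6]
to [483, 194, 11] tool shift [99.  -1.2  1.8]
to [561, 5.0, 11] tool shift [ 2.500e+00  2.044e+02 -2.000e-01]
[-0.1461582  -1.06265818 -0.70179853]
```

Request:
{"api": "carry_out", "payload": {
  "commands": [
    [0,-0.03,-0.039,0,-1,-0.7],
    [0,-0.03,-0.039,0,0,0],
    [0,-0.03,-0.039,0,0,0],
    [0,-0.03,-0.039,0,0,0],
    [0,-0.025,-0.033,0,0,0],
    [0,0,0,0,0,0],
    [0,0,0,0,0,0]
  ]
}}

```text
t: 5.7
ee_pos: [487.4, 181.5, 112.2]
orientation: [2.023, 0.394, -1.996]
ft_force: [0.4, 0.3, 0.2]
width: 0.7
```

```bash
python3 -c "
from h import *
plan([483,194,110],[483,194,11],[561,5.,11])"
```

```text
tool cols [[0.013, 0.377, -0.926], [0.003, -0.926, -0.377], [-1.0, 0.002, -0.013]]
to [483, 194, 110] tool shift [  2.2 -13.2  -0.6]
to [483, 194, 11] tool shift [99.  -0.2  1.3]
to [561, 5.0, 11] tool shift [  0.5 204.5  -0.9]
```

Request:
{"api": "carry_out", "payload": {
  "commands": [
    [0,-0.013,-0.001,0,0,0],
    [0.04,-0.001,0,0,0,0],
    [0.04,0,0,0,0,0],
    [0.013,0,0.001,0,0,0],
    [0,0,0,0,0,0],
    [0,0,0,0,0,0]
  ]
}}

```text
t: 6.45
ee_pos: [483.2, 194.0, 19.6]
orientation: [2.03, 0.39, -1.996]
ft_force: [0.1, -0.2, 0.6]
width: 0.5
```

```bash
python3 -c "
from h import *
plan([483,194,11])"
```

```text
tool cols [[0.016, 0.372, -0.928], [0.004, -0.928, -0.372], [-1.0, 0.002, -0.016]]
to [483, 194, 11] tool shift [ 8.6 -0.1  0.4]
```

Request:
{"api": "carry_out", "payload": {
  "commands": [
    [0.008,0,0,0,0,0],
    [0,0.009,0,0,0,0],
    [0,0.009,0,0,0,0],
    [0,0.009,0,0,0,0],
    [0,0.009,0,0,0,0],
    [0,0.009,0,0,0,0],
    [0,0.009,0,0,0,0],
    [0,0,0,0,0,0]
  ]
}}

```text
t: 7.45
ee_pos: [506.8, 140.4, 13.8]
orientation: [2.035, 0.389, -1.992]
ft_force: [0.6, 0.6, -0.8]
width: 0.6
```

```bash
python3 -c "
from h import *
state((262,150,410,232),fn='s3.png')
im=shot('scene')
a=cv2.imread('pics/s3.png')[110:260,230:450];b=im['pixels'][140:300,180:420]
cv2.imwrite('pics/v3.png',np.vstack([cv2.resize(a,(440,300)),cv2.resize(b,(440,293))]))"
```

```text
size [221.3  84. ] c [574.  146.8] a(+y) [689.3 180.1] b [458.7 113.6] deg b-in -73.9
t 7.5 tcp [506.6 140.6  13.8] f [ 0.  -0.1 -0.2]
```

View pics/v3.png

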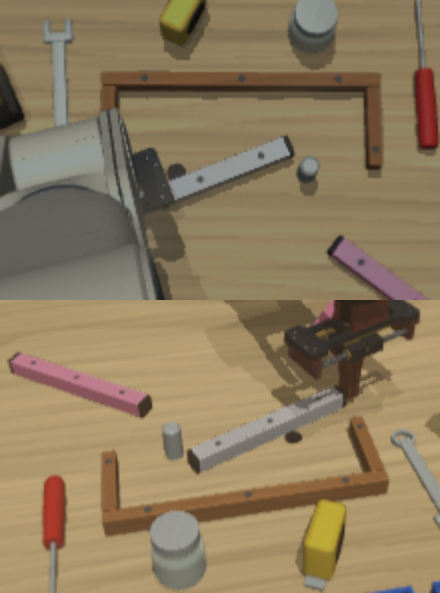

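The end push works. In the top crop the tube runs from the gripper at about (175,185) to (292,147) and heads past the post at (309,168). I'll measure the visible part.

```bash
python3 -c "
from h import *
im=shot('top');r,w,c=tube(im,(320,170,378,215));print(r,cv2.boxPoints(r))"
```

```text
((568.1824340820312, -18.21959686279297), (24.558135986328125, 142.3968048095703), 21.879539489746094) [[530.2553    43.274467]
 [583.3204   -88.86541 ]
 [606.10956  -79.71366 ]
 [553.0445    52.426216]]
```

Request:
{"api": "carry_out", "payload": {
  "commands": [
    [0.003,0.009,0,0,0,0],
    [0.001,0.009,0,0,0,0],
    [0,0.009,0,0,0,0],
    [0,0.009,0,0,0,0],
    [0,0.009,0,0,0,0],
    [0,0.006,0,0,0,0],
    [0,0,0,0,0,0]
  ]
}}

```text
t: 8.48
ee_pos: [526.9, 91.0, 9.9]
orientation: [2.035, 0.391, -1.992]
ft_force: [0.7, 1.3, 1.2]
width: 0.8
```

```bash
python3 -c "
from h import *
im=shot('top','s4.png');r,w,c=tube(im,(335,155,410,205));print(r,cv2.boxPoints(r));plan([400,140,60])"
```

```text
((573.2147827148438, -72.63258361816406), (55.41126251220703, 144.23513793945312), 21.676713943481445) [[ 520.83044    -15.848572 ]
 [ 574.10645   -149.88382  ]
 [ 625.5991    -129.4166   ]
 [ 572.3231       4.6186523]]
tool cols [[0.02, 0.372, -0.928], [0.006, -0.928, -0.372], [-1.0, 0.002, -0.021]]
to [400, 140, 60] tool shift [-52.4 -92.5  98.4]
```

Request:
{"api": "carry_out", "payload": {
  "commands": [
    [0,-0.01,0,0,0,0],
    [0,-0.01,0,0,0,0],
    [0,-0.005,0.025,0,0,0],
    [0,-0.004,0.025,0,0,0],
    [0,0,0,10,0,0],
    [0,0,0,10,0,0],
    [0,0,0,0,0,0],
    [0,0,0,0,0,0]
  ]
}}

```text
t: 9.52
ee_pos: [465.4, 104.4, 8.5]
orientation: [2.229, 0.043, -2.185]
ft_force: [-0.3, 1.2, 0.2]
width: 0.3
```

```bash
python3 -c "
from h import *
plan([480,66,10],[600,66,10])
o=ctrl.get_obs();print(o['ee_pos'].round(1));M=R.from_rotvec(o['orientation'])
T=np.array([[0,0,-1],[0,-1,0],[-1,0,0.]]);print(np.degrees((M.inv()*R.from_matrix(T)).as_rotvec()))"
```

```text
tool cols [[0.02, 0.034, -0.999], [0.006, -0.999, -0.034], [-1.0, -0.005, -0.02]]
to [480, 66, 10] tool shift [ -1.4  38.9 -13.4]
to [600, 66, 10] tool shift [   2.3    4.  -119.9]
[465.4 104.4   8.5]
[ 1.92716942 -1.12732448  0.30392026]
```

Request:
{"api": "carry_out", "payload": {
  "commands": [
    [-0.001,0.02,-0.006,1.9,-1.1,0],
    [0,0.018,-0.006,0,0,0],
    [0,0,-0.009,0,0,0],
    [0,0,-0.009,0,0,0],
    [0,0,-0.009,0,0,0],
    [0,0,-0.009,0,0,0],
    [0,0,-0.009,0,0,0],
    [0,0,-0.009,0,0,0]
  ]
}}

```text
t: 10.52
ee_pos: [534.6, 69.4, 9.2]
orientation: [2.215, 0.021, -2.22]
ft_force: [-1.0, 0.5, 1.2]
width: 0.4
```

Request:
{"api": "carry_out", "payload": {
  "commands": [
    [0,0,-0.009,0,0,0],
    [0,0,-0.009,0,0,0],
    [0,0,-0.009,0,0,0],
    [0,0,-0.009,0,0,0],
    [0,0,0,0,0,0]
  ]
}}

```text
t: 11.15
ee_pos: [574.3, 69.8, 9.1]
orientation: [2.217, 0.021, -2.218]
ft_force: [-0.0, 0.9, 0.2]
width: 0.5
```

```bash
python3 -c "
from h import *
im=shot('top','s5.png');s=shot('scene')
a=im['pixels'][110:260,230:450];b=s['pixels'][140:300,180:420]
cv2.imwrite('pics/v5.png',np.vstack([cv2.resize(a,(440,300)),cv2.resize(b,(440,293))]))"
```

```text
(no output)
```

View pics/v5.png

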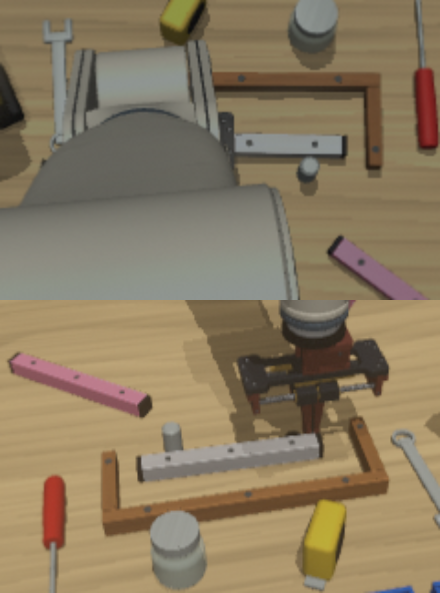

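The tube is now inside the bay and almost parallel to the back rail. Its right end is at crop (346,146), clear of the post at (309,168). Next I'll back out, open the fingers, and push square with both of them.

Request:
{"api": "carry_out", "payload": {
  "commands": [
    [0,0,0.02,0,0,0],
    [0,0,0.02,0,0,0],
    [0,0.023,0,0,0,0],
    [0,0.023,0,0,0,0],
    [0,0.023,0,0,0,0],
    [0,0.023,0,0,0,0],
    [0,0,0,0,0,0],
    [0,0,0,0,0,0]
  ]
}}

```text
t: 12.25
ee_pos: [531.5, -24.6, 8.8]
orientation: [2.215, 0.022, -2.219]
ft_force: [0.2, -0.2, -0.7]
width: 0.6
```

Request:
{"api": "carry_out", "payload": {
  "commands": [
    [0,0,0,0,0,0],
    [0,0,0,0,0,0],
    [0,0,0,0,0,0],
    [0,0,0,0,0,0]
  ],
  "grip": 0
}}

```text
t: 12.75
ee_pos: [531.4, -22.7, 8.8]
orientation: [2.214, 0.024, -2.218]
ft_force: [-0.1, -0.3, -0.5]
width: 37.3
```

```bash
python3 -c "
from h import *
im=shot('top');s=shot('scene','sc6.png')
plan([640,-22,9])
o=ctrl.get_obs();print(o['ee_pos'].round(1),o['width'])
p=np.array([[281.5,158],[380,144],[403,184]]) 
r,w,c=tube(s,(225,195,350,265));print(r,cv2.boxPoints(r))
r,w,c=tube(im,(350,150,412,187));print(r,cv2.boxPoints(r))"
```

```text
tool cols [[-0.002, 0.017, -1.0], [0.005, -1.0, -0.017], [-1.0, -0.005, 0.002]]
to [640, -22, 9] tool shift [  -0.4    1.  -108.6]
[531.4 -22.8   8.8] 44.99787618730809
((607.5400390625, -44.329490661621094), (220.3518524169922, 46.74767303466797), 88.954345703125) [[ 582.1595   -154.06052 ]
 [ 628.89935  -154.91362 ]
 [ 632.9206     65.401535]
 [ 586.1807     66.25464 ]]
((622.435546875, -90.60365295410156), (73.33638000488281, 122.6572036743164), 0.1325831413269043) [[ 585.62555   -29.360065]
 [ 585.90936  -152.01695 ]
 [ 659.24554  -151.84724 ]
 [ 658.96173   -29.190353]]
```

Request:
{"api": "carry_out", "payload": {
  "commands": [
    [0,0,0,0,0,0],
    [0,0,0,0,0,0],
    [0,0,-0.009,1,0,0],
    [0,0,-0.009,0,0,0],
    [0,0,-0.009,0,0,0],
    [0,0,-0.009,0,0,0],
    [0,0,-0.009,0,0,0],
    [0,0,0,0,0,0]
  ]
}}

```text
t: 13.85
ee_pos: [579.8, -22.9, 8.6]
orientation: [-2.215, -0.003, 2.22]
ft_force: [0.6, -0.6, 0.8]
width: 87.9
```

Request:
{"api": "carry_out", "payload": {
  "commands": [
    [0,0,-0.009,0,0,0],
    [0,0,-0.009,0,0,0],
    [0,0,-0.009,0,0,0],
    [0,0,0,0,0,0]
  ]
}}

```text
t: 14.35
ee_pos: [607.3, -22.9, 8.2]
orientation: [-2.212, -0.003, 2.223]
ft_force: [0.5, 0.1, -0.6]
width: 87.4
```

Request:
{"api": "carry_out", "payload": {
  "commands": [
    [0,0,-0.006,0,0,0],
    [0,0,-0.004,0,0,0],
    [0,0,-0.004,0,0,0],
    [0,0,0,0,0,0]
  ]
}}

```text
t: 14.85
ee_pos: [621.7, -22.9, 8.0]
orientation: [-2.211, -0.003, 2.224]
ft_force: [-1.1, -0.3, -0.1]
width: 87.8
```

Request:
{"api": "carry_out", "payload": {
  "commands": [
    [0,0,-0.004,0,0,0],
    [0,0,-0.004,0,0,0],
    [0,0,-0.002,0,0,0],
    [0,0,0,0,0,0]
  ]
}}

```text
t: 15.35
ee_pos: [632.1, -22.9, 7.9]
orientation: [-2.21, -0.003, 2.224]
ft_force: [-1.9, 0.2, 1.4]
width: 88.1
```

Request:
{"api": "carry_out", "payload": {
  "commands": [
    [0,0,-0.003,0,0,0],
    [0,0,0,0,0,0]
  ]
}}

```text
t: 15.6
ee_pos: [632.6, -22.9, 7.7]
orientation: [-2.204, -0.004, 2.23]
ft_force: [-0.5, -0.8, 0.4]
width: 87.9
```

```bash
python3 -c "
from h import *
im=shot('top','s7.png');s=shot('scene')
print(ctrl.get_obs()['ft_force'])
a=im['pixels'][110:260,230:450];b=s['pixels'][140:300,180:420]
cv2.imwrite('pics/v7.png',np.vstack([cv2.resize(a,(440,300)),cv2.resize(b,(440,293))]))"
```

```text
[-3.78456949  0.52648027  2.7154215 ]
```

View pics/v7.png

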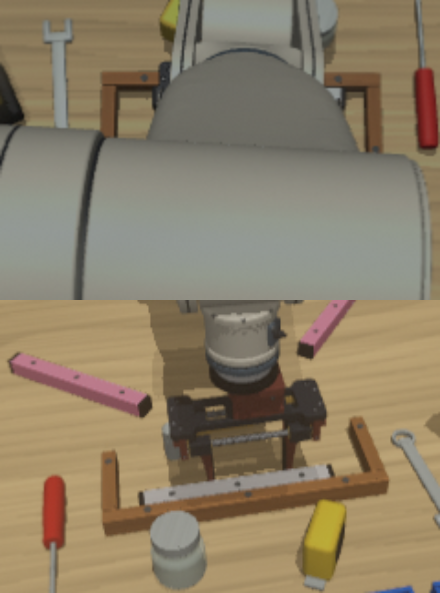

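The scene view shows the tube lying along the back rail from about (142,498) to (332,472). One gentle press to seat it, then back off and measure.

Request:
{"api": "carry_out", "payload": {
  "commands": [
    [0,0,-0.003,0,0,0],
    [0,0,-0.003,0,0,0]
  ]
}}

```text
t: 15.95
ee_pos: [632.6, -22.8, 7.3]
orientation: [-2.189, -0.004, 2.245]
ft_force: [-13.0, -1.4, 11.1]
width: 87.8
```

Request:
{"api": "carry_out", "payload": {
  "commands": [
    [0,0,0.01,0,0,0],
    [0,0,0.02,0,0,0],
    [-0.02,0,0.03,0,0,0],
    [-0.05,0,0.05,0,0,0],
    [-0.05,0,0.05,0,0,0],
    [-0.02,0,0.05,0,0,0],
    [0,0,0.05,0,0,0],
    [0,0,0,0,0,0]
  ]
}}

```text
t: 16.95
ee_pos: [384.8, -23.2, 144.3]
orientation: [-2.21, -0.003, 2.226]
ft_force: [1.2, -0.1, 0.5]
width: 87.9
```

```bash
python3 -c "
from h import *
im=state((282,140,420,185),fn='s8.png')
r,w,c=tube(im,(288,150,412,185));print(cv2.boxPoints(r).round(1))
s=shot('scene')
a=im['pixels'][110:260,230:450];b=s['pixels'][140:300,180:420]
cv2.imwrite('pics/v8.png',np.vstack([cv2.resize(a,(440,300)),cv2.resize(b,(440,293))]))"
```

```text
size [ 23.  222.8] c [657.8 -39.7] a(+y) [657.6  80.3] b [ 658.1 -159.7] deg b-in 0.1
t 17.0 tcp [387.6 -23.4 144.8] f [ 0.8 -1.1  0.4]
[[ 646.1   71.7]
 [ 646.5 -151.1]
 [ 669.6 -151. ]
 [ 669.1   71.8]]
```

View pics/v8.png

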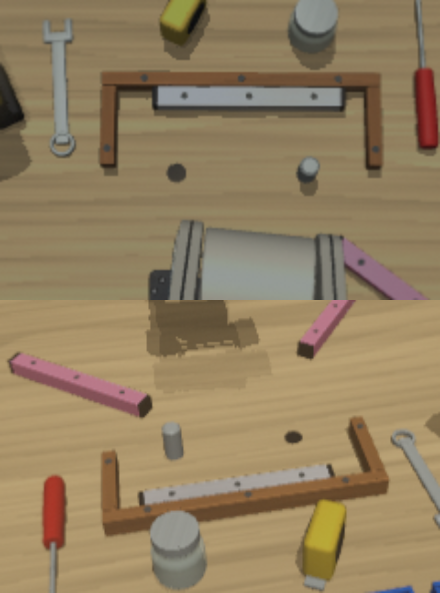

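The tube lies flush on the back rail: its centre line is at x≈657.8 and flush would be about 657.5, with an angle of 0.1°. The tools have not moved and the arm is clear.

```bash
python3 -c "
from h import *
print(ctrl.close_job())"
```

```text
the job is handed in; nothing more can be done
None
```

The tube is in the bay, lying flat against the back rail along its whole length, and I handed the job in at about 17 s of the 72 s allowed. `close_job` reports no verdict, so the result below rests on my own camera checks.

**What I did:** I pushed the -y end with closed fingertips until the tube sat at 22.5°. Then I slid it along its axis past the post with a push on the +y end. Next I pushed the +y end to swing it in, and finally seated it with a square push from the two open fingers, at most about 17 N read at the wrist. The tube was never gripped or lifted.

**Last checks:**
- **Ends:** they measured at bay x ≈ 87.6 and 88.1 mm, where flush is 87.5 mm. Their bay y values are about +110 and −130 mm, within the ±158 mm limit.
- **Angle to the back rail:** 0.1°.
- **On the way:** the one-end-in, one-end-out condition was measured after the first push, with the inner end about 19 mm inside and the other about 72 mm outside.
- **Bystanders:** those in the last pictures (wrench, screwdriver, jar, tape) look unmoved. I did not measure any of them, and the drill and spray can were mostly or wholly outside those crops, though the arm never went near them.
- **Arm:** retracted and touching nothing.

**Measurements that went wrong:** some automatic tube measurements failed while the arm hid the tube. I discarded those and repeated each with a tighter image area or from the visible part. No other checks disagreed.

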